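Raise the hold-down arm and feed a shingle pack to the stop

ROBOT

A 6-joint arm with a two-finger parallel gripper is mounted at the origin on the work surface. World frame = base frame: x ahead of the robot, y to its left, z up, the work surface at z = 0. Lengths are in m, angles in rad, forces in N, time in s.
With the tool pointing down it reaches from about 0.35 to 0.925 m from the base axis. Payload 6.4 kg.
Tool frame: the origin (TCP) lies midway between the tips of the shut fingers; the grasp point (between the pads) lies 19 mm behind it (env.grip_depth is the distance from the TCP to the grasp point, in m); z points along the fingers, x is the direction in which the jaws open and shut, and the axes are right-handed (so a half turn about z gives the same grasp; the last joint's range is limited). The gripper opens to 85 mm and grips with 20 to 120 N. Pads are 22 mm wide; open, the fingers measure 114 mm over their backs; the gripper's body (76 mm by 85 mm) begins 54 mm behind the grasp point. The pads swing forward as they close: fully open they stand 13 mm farther back than shut.
Start: joints at [-0.174, 0.245, 1.558, -0, 1.339, -0.174], TCP at [0.65, 0, 0.209] pointing down, gripper open.
Joint ranges: [-3.13, 3.13], [-1.02, 2.26], [0.13, 2.54], [-0.95, 4.09], [0.21, 2.88], [-2.74, 2.74]. Speed limits (rad/s): [2.57, 2.57, 3.14, 3.14, 3.14, 3.14].

INTERFACE

Orientations are given as a unit quaternion [w, x, y, z].
In Python, from rig import get_obs, optics, workorder, env gives the robot as it stands. The module is installed in compiled form; this text tells all that it offers.
- The arm moves only by the tool servo_tool, never from a script. Its argument "increments" is a list of rows, each an object with "delta_pos": the shift along the tool's x, y, z in cm, a list of three; "twist": the turn about the tool's z in degrees. A call has 1 to 8 rows; each row shifts and turns the commanded pose from where the row before left it, along the tool's axes as they then stand; what a row does not reach is not made up. A row lasts 1/12 s, in which the tool goes at most 41.7 mm and 7.16 degrees, less where a joint would pass 70% of its speed; a pose out of reach is approached as far as the arm can. A call with a gripper value outside its range is refused whole. "claw" is the opening, from 0 (shut) to 1 (fully open), set as the call begins (left out, the last holds). The fingers move at their own pace and stop on an object; "force" is the grip in N (left out, the last holds). Time passes only in rows, so rows that do not move let the fingers close. It gives the time, the measured TCP pose, the force and the opening at its end, in the units of the state.
- get_obs(): the state, without advancing time (a new reading comes with each control period).
- optics.read_camera(name): name is "scene" or "side" or "wrist"; returns a dict with "pixels" (480x640x3 uint8, red, green, blue), "fx", "fy", "cx", "cy" (pixels), "D" ([k1, k2, p1, p2, k3] as OpenCV has them; the pictures are not rectified), "T" (4x4, takes a point from camera to world coordinates). Camera axes: x right, y down, z forward; pixel columns grow to the right and rows downward; lengths in m; the calibration is good to about 2 mm. A picture is of the moment at which its call begins. There is no depth.
- workorder.sign_off(): hands the job in, once; it reports no verdict.
The state is a dict: "t": time; "joint_positions": joint angles; "qd": joint speeds; "joint_efforts": joint torques, N m; "eef_pos": TCP position; "orientation": TCP orientation; "contact_force": force on the tool from outside, world axes, zero at the start; "wrist_torque": the same for the moment, N m; "gripper_width": finger opening in m.
Only numpy, scipy, OpenCV 4.12 (cv2) and the standard library are available. Lean on these libraries where they do the work, as an engineer would, in place of code of your own. Each camera call takes 0.05 s, during which the arm holds its last target.

TASK

Using only pushes of the fingers, push the counterweighted hold-down arm of the shingle press up past its balance point, so that it stays raised by itself when you let go of it. Then push the strapped pack of shingles along the lane, under the raised arm, until its end rests against the stop. Never pinch the crossbar, ram or lift the pack, and leave the other things on the bench where they are.

Things in the scene. Friction and masses are not known exactly. Their poses are not given: they have to be found in the camera images.
- press: Fixed bench press with a straight lane. Origin on the bench (z=0) under mid-lane, below the lowered arm's head. y runs along the lane from stop (-y) to open feeding end (+y); x across it, to the arm's hinge; z up. Base board 20 mm thick: its top is the lane floor, x -140 to 200, y -120 to 280 mm. Side rails 14 mm thick, 98 mm apart inside, 28 mm above the floor, y -90 to 270.
- gate (a joint): Hold-down arm's angle, rad: 0 = lowered, level, from hinge towards -x of press; 1.4 = raised, nearly upright, on its end stop. Below about 0.83 rad it falls back, beyond it rises by itself. Wooden beam 34 mm square; head 85 x 34 mm under it bars the lane to 16 mm above its floor; steel weight on a tail behind the hinge. Raised, the head juts out to mid-lane (x = -5 mm), over 150 mm above the bench.
- gate_hinge (a point): The hinge axis of the arm, at the arm's middle plane: 100 mm in x from the press's origin, 115 mm above the bench. It does not move when the arm turns.
- bar: Crossbar at the arm's free end, to push the arm up by: freely turning round dowel, 26 mm diameter, 120 mm long along the press's y, on a 26 mm square upright. Origin: centre. Lowered, 162 mm from the hinge in the press's -x and 60 mm above the hinge (175 mm above the bench). Moves on a 173 mm arc about the hinge, up and over to +x; needs 1 to 3 N. Pinching it or over 25 N on it fails.
- pack: The strapped pack itself (see pack_center); origin at the centre of its underside, axes the same.
- pack_center (a point): Centre of the strapped pack of shingles: 90 mm across the lane, 160 mm along it, 55 mm high, 0.3 to 0.55 kg, loose on the lane floor between the rails, at first on the feeding side (+y) of the lowered arm. Axes nearly those of the press.
- pack_lead (a point): Middle of the pack's leading end face (its -y end), the one that must come to rest against the stop.
- pack_back (a point): Middle of the pack's rear end face (its +y end), the one to push on, 27 mm above the lane floor.
- stop_face (a point): Middle of the face of the fixed stop, a wooden block 126 mm wide across the -y end of the lane, 50 mm high above the lane floor. The face looks in the press's +y direction, 80 mm in -y from the press's origin; this point is 25 mm above the lane floor.
- mallet: Bystander: round wooden mallet standing on its head, 76 mm diameter, 210 mm tall, on the base board beyond the hinge-side rail. Origin: centre of its foot.
- tin: Bystander: round metal tin, 68 mm diameter, 60 mm high, on the base board in front of the lane. Origin: centre of its foot.
- gauge: Bystander: dark wooden gauge block, 50 x 70 x 50 mm, on the base board in front of the lane. Origin: centre of its underside.
- mug: Bystander: white mug, 80 mm diameter, 90 mm high, on the bench. Origin: centre of its foot.
- drawknife: Bystander: drawknife lying on the bench, about 280 mm wide, 27 mm high. Origin: under the middle of its blade.
- offcut: Bystander: single wooden shingle lying on the bench, 70 x 180 x 9 mm. Origin: centre of its underside.
Mind the look-alikes: they are no part of the job. Leave any pink or purple look-alike of the pack alone.

How it is judged:
By the outcome, as a careful person would: the job done as asked, in the order asked, and still so for the second after the job is handed in, with the robot touching nothing.
It also fails if it takes over 56 s, if anything falls off the work surface, if the arm or the gripper's body presses on something with over 40 N, if the wrist force passes 120 N, or if a joint passes its speed limit or range.

## Working session

There is one attempt and no reset: what is moved stays moved. The work goes in short steps, Python scripts to look and compute and a tool call to move; the robot and the scene stay as the last step left them, time stands still between calls to the robot, and variables do not carry over. Pictures are saved under pics/ and viewed, and the job is handed in when it is done.

Besides the shell and the picture viewer there is one more tool, called after ">>>" as name([rows], argument=value, ...), one row to a line, values as JSON. servo_tool: Moves the arm, as the interface text tells. Its arguments: {"type":"object","properties":{"increments":{"type":"array","items":{"type":"object","properties":{"delta_pos":{"type":"array","items":{"type":"number"}},"twist":{"type":"number"}}}},"claw":{"type":"number"},"force":{"type":"number"}},"required":["increments"]}

```bash
mkdir -p pics; cat > h.py <<'E'
import numpy as np, cv2
from rig import get_obs, optics, workorder, env
def snap(n,f):
    c=optics.read_camera(n); cv2.imwrite(f'pics/{f}.png',c['pixels'][:,:,::-1]); np.savez(f'pics/{f}.npz',**{k:np.array(v) for k,v in c.items()}); return c
def ld(f): return np.load(f'pics/{f}.npz')
def ray(c,u,v):
    K=np.array([[c['fx'],0,c['cx']],[0,c['fy'],c['cy']],[0,0,1]],float)
    p=cv2.undistortPoints(np.array([[[u,v]]],float),K,np.array(c['D'],float))[0,0]
    T=c['T']; return T[:3,3],T[:3,:3]@np.array([p[0],p[1],1])
def onz(c,u,v,z):
    o,d=ray(c,u,v); return o+d*(z-o[2])/d[2]
def proj(c,P):
    K=np.array([[c['fx'],0,c['cx']],[0,c['fy'],c['cy']],[0,0,1]],float)
    T=np.linalg.inv(c['T']); r,_=cv2.Rodrigues(T[:3,:3])
    return cv2.projectPoints(np.array(P,float).reshape(-1,1,3),r,T[:3,3],K,np.array(c['D'],float))[0][:,0]
def tri(c1,a,c2,b):
    o1,d1=ray(c1,*a);o2,d2=ray(c2,*b)
    s=np.linalg.lstsq(np.stack([d1,-d2],1),o2-o1,rcond=None)[0]
    p,q=o1+s[0]*d1,o2+s[1]*d2; return (p+q)/2,np.linalg.norm(p-q)
E
python3 - <<'E'
from h import *
for n in ['scene','side','wrist']:
    c=snap(n,n+'0'); print(n,c['T'].round(3).tolist(),c['fx'])
print(get_obs(),env.grip_depth)
E
```

```text
scene [[-0.743, 0.559, -0.368, 0.982], [0.669, 0.614, -0.418, 0.563], [-0.008, -0.557, -0.83, 1.182], [0.0, 0.0, 0.0, 1.0]] 544.5385280186089
side [[0.966, -0.186, 0.179, 0.246], [-0.257, -0.649, 0.716, -1.098], [-0.017, -0.738, -0.675, 1.181], [0.0, 0.0, 0.0, 1.0]] 588.0600613743296
wrist [[1.0, 0.001, -0.002, 0.649], [0.0, -0.953, -0.303, 0.079], [-0.002, 0.303, -0.953, 0.373], [0.0, 0.0, 0.0, 1.0]] 355.4965457486575
{'t': 0.15, 'joint_positions': array([-1.74101870e-01,  2.45665524e-01,  1.55872960e+00, -6.21453686e-06,
        1.33871221e+00, -1.74111086e-01]), 'qd': array([-1.53817131e-03, -7.30384189e-05, -6.00200939e-03, -3.91794279e-04,
        1.28096347e-03,  2.18322177e-04]), 'joint_efforts': array([ 3.57137314e-04, -4.29984105e+01, -3.26552796e+01, -1.40693478e-04,
        3.52074814e-03,  1.27692519e-05]), 'eef_pos': array([6.49538089e-01, 8.42376262e-05, 2.07828263e-01]), 'orientation': array([-1.28214824e-04,  9.99999713e-01,  5.32488738e-06, -7.46413451e-04]), 'contact_force': array([ 0.17615414, -0.29027207, -0.33569241]), 'wrist_torque': array([ 0.01704082, -0.01466612,  0.0232764 ]), 'gripper_width': 0.08522725956307675} 0.0187
```

View pics/scene0.png

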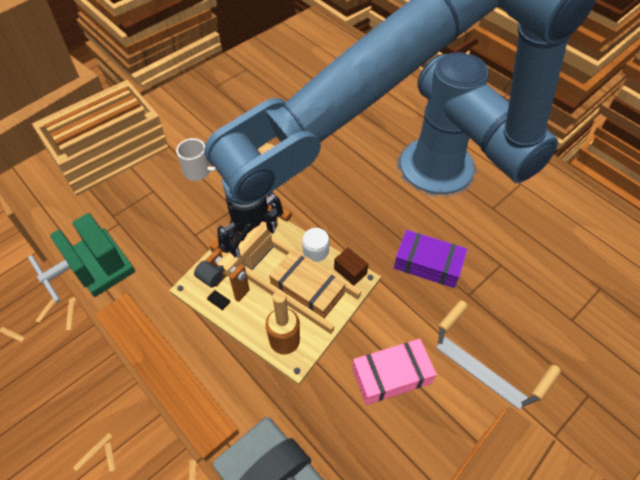

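View pics/side0.png

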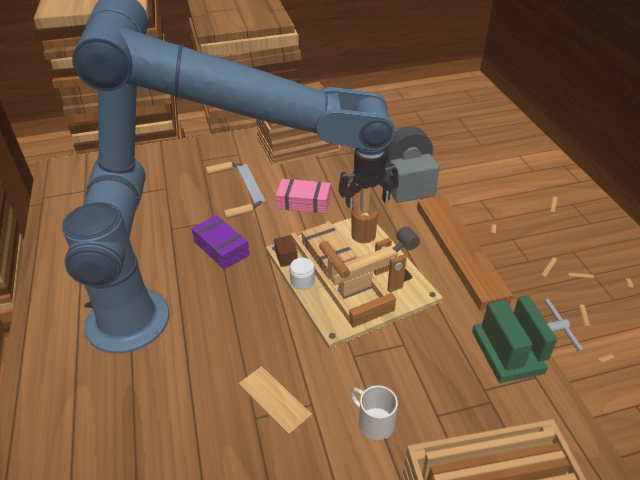

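View pics/wrist0.png

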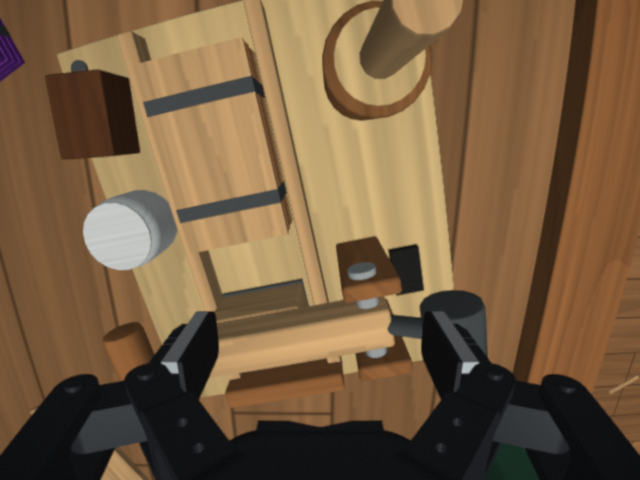

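```bash
python3 - <<'E'
import cv2
for n,(x0,y0,x1,y1) in {'side0':(240,170,460,360),'scene0':(160,190,390,390)}.items():
    i=cv2.imread(f'pics/{n}.png')[y0:y1,x0:x1]; i=cv2.resize(i,None,fx=3.4,fy=3.0 if n=='side0' else 3.0,interpolation=2) if 0 else cv2.resize(i,None,fx=3,fy=3,interpolation=2)
    cv2.imwrite(f'pics/{n}z.png',i)
E
```

```text
(no output)
```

View pics/side0z.png

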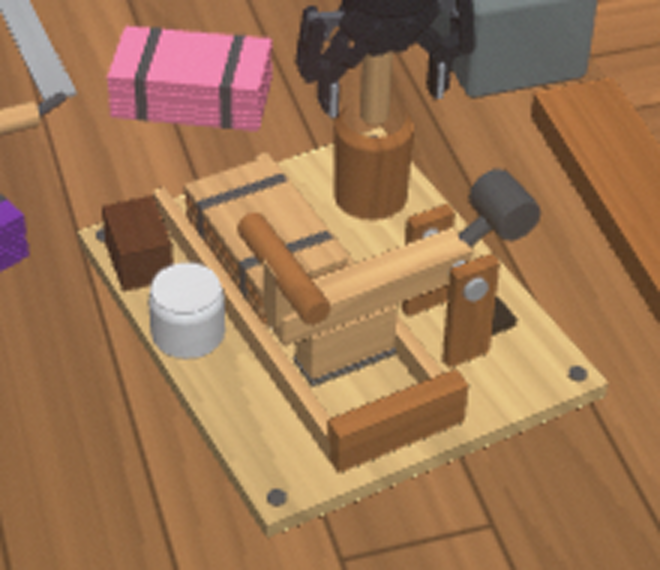

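View pics/scene0z.png

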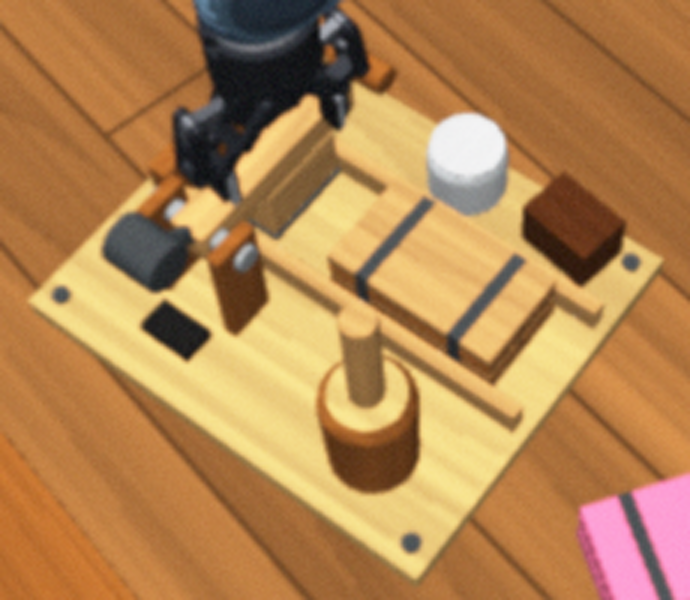

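```bash
cat > fit.py <<'E'
from h import *
s,d=ld('scene0'),ld('side0')
W=[];Pp=[]
for c,u,v,p in [(s,170.7,290,(200,-120)),(s,299.3,382.7,(200,280)),(s,380.3,277.3,(-140,280)),(d,266.3,247.7,(-140,280)),(d,329.5,344,(-140,-120)),(d,441.7,297.4,(200,-120))]:
    W.append(onz(c,u,v,.02)[:2]);Pp.append(np.array(p)/1000)
W=np.array(W);Pp=np.array(Pp)
a=W-W.mean(0);b=Pp-Pp.mean(0)
yaw=np.arctan2((b[:,0]*a[:,1]-b[:,1]*a[:,0]).sum(),(a*b).sum())
R=np.array([[np.cos(yaw),-np.sin(yaw)],[np.sin(yaw),np.cos(yaw)]])
o=W.mean(0)-R@Pp.mean(0)
def w(x,y): return o+R@np.array([x,y])/1000
def pr(q): return R.T@(np.array(q)[:2]-o)*1000
if __name__=='__main__':
    print('yaw',np.degrees(yaw),o,'res mm',((W-(Pp@R.T+o))*1000).round(1).tolist())
    for n,x,y in [('bar',-62,0),('hinge',100,0),('stop',0,-80)]: print(n,w(x,y))
    for u,v in [(388,188),(555,292),(490,362),(330,262)]: print('pack top',pr(onz(s,160+u/3,190+v/3,.075)).round(1))
    # bar ends in side/scene
    print('bar pix side',proj(d,[[*w(-62,-60),.175],[*w(-62,60),.175]]).round(1).tolist())
    print('tin',pr(onz(s,160+467/3,190+145/3,.08)),'gauge',pr(onz(s,160+573/3,190+215/3,.07)),'mallet',pr(onz(s,160+360/3,190+320/3,.23)))
E
python3 fit.py
```

```text
yaw 11.844978680541534 [ 0.594727   -0.08774922] res mm [[-3.7, 5.5], [-1.2, 1.6], [5.5, 3.4], [1.8, -7.8], [2.0, -0.1], [-4.4, -2.6]]
bar [ 0.53404719 -0.10047562]
hinge [ 0.69259765 -0.06722278]
stop [ 0.61114815 -0.16604575]
pack top [-32.7  79.3]
pack top [-32.2 243.1]
pack top [ 46.7 237.5]
pack top [49.1 84.7]
bar pix side [[345.8, 273.9], [322.9, 243.8]]
tin [-101.61279681  108.3619834 ] gauge [-101.74938735  213.44788992] mallet [137.12059293 194.80192364]
```

```bash
python3 - <<'E'
import cv2
i=cv2.imread('pics/wrist0.png')[0:300,40:440]
cv2.imwrite('pics/w0z.png',cv2.resize(i,None,fx=2,fy=2,interpolation=2))
from fit import *
c=ld('wrist0')
for n,x,y,z in [('cornerFL',-140,280,.02),('cornerBR',200,-120,.02),('railL in end',-49,270,.048),('railR in 200',49,200,.048),('railR out 200',63,200,.048),('railR out 0',63,0,.048),('railR in 50',49,50,.048)]:
    print(n,((proj(c,[[*w(x,y),z]])[0]-[40,0])*2).round(0))
E
```

```text
cornerFL [ 34. 110.]
cornerBR [843. 708.]
railL in end [185.  62.]
railR in 200 [449. 177.]
railR out 200 [481. 169.]
railR out 0 [575. 591.]
railR in 50 [526. 504.]
```

View pics/w0z.png

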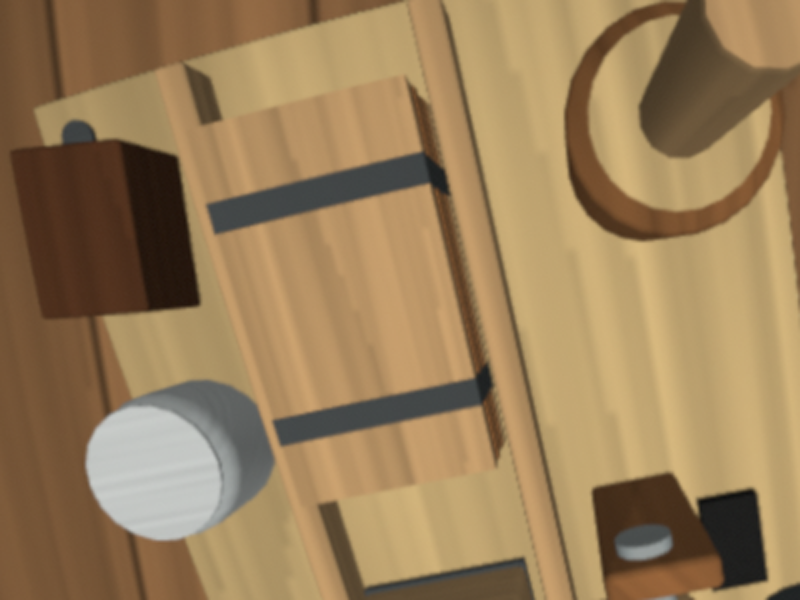

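>>> servo_tool([
  {"delta_pos":[0,0,-2],"twist":-7},
  {"delta_pos":[0,0,-2],"twist":-7},
  {"delta_pos":[0,0,-2],"twist":-7},
  {"delta_pos":[0,0,0],"twist":-7},
  {"delta_pos":[0,0,0],"twist":-7},
  {"delta_pos":[0,0,0],"twist":-7},
  {"delta_pos":[0,0,0],"twist":-7},
  {"delta_pos":[0,0,0],"twist":-7},
], claw=0.8)

```text
t: 0.82
eef_pos: [0.6498, 0.0, 0.2682]
orientation: [-0.0, 0.882, 0.472, -0.0]
contact_force: [-0.3, 0.4, 0.9]
gripper_width: 0.0686
```

>>> servo_tool([
  {"delta_pos":[0,0,0],"twist":-7},
  {"delta_pos":[0,0,0],"twist":-7},
  {"delta_pos":[0,0,0],"twist":-7},
  {"delta_pos":[0,0,0],"twist":-7},
  {"delta_pos":[0,0,0],"twist":-7},
  {"delta_pos":[0,0,0],"twist":-7},
  {"delta_pos":[0,0,0],"twist":-3.8},
  {"delta_pos":[0,0,0],"twist":0},
])

```text
t: 1.48
eef_pos: [0.6498, 0.0, 0.2682]
orientation: [-0.0, 0.63, 0.776, -0.0]
contact_force: [0.6, -0.0, 0.5]
gripper_width: 0.0683
```

```bash
cat > go.py <<'E'
from fit import *
from scipy.spatial.transform import Rotation as Ro
def st():
    s=get_obs();q=s['orientation'];Rm=Ro.from_quat([*q[1:],q[0]]).as_matrix()
    return s,Rm
def to(x,y,z):
    s,Rm=st(); d=np.array([*w(x,y),z])-s['eef_pos']
    print('t',round(s['t'],2),'press',pr(s['eef_pos']).round(1),'z',s['eef_pos'][2].round(4),'toolx ang',np.degrees(np.arctan2(Rm[1,0],Rm[0,0])).round(2),'F',s['contact_force'].round(1),'w',s['gripper_width'].round(3),'delta cm tool',(Rm.T@d*100).round(2))
E
python3 - <<'E'
from go import *
to(-115,0,.25); snap('wrist','wrist1')
c=ld('wrist0')
for u,v in [(408,77),(195,125),(497,466),(302,505)]: print(pr(onz(c,40+u/2,v/2,.075)).round(1))
print(pr(onz(ld('wrist0'),40+155/2,473/2,.08)),get_obs()['joint_positions'])
E
```

```text
Traceback (most recent call last):
  File "go.py", line 8, in to
    print('t',round(s['t'],2),'press',pr(s['eef_pos']).round(1),'z',s['eef_pos'][2].round(4),'toolx ang',np.degrees(np.arctan2(Rm[1,0],Rm[0,0])).round(2),'F',s['contact_force'].round(1),'w',s['gripper_width'].round(3),'delta cm tool',(Rm.T@d*100).round(2))
                                                                                                                                                                                              ^^^^^^^^^^^^^^^^^^^^^^^^
AttributeError: 'float' object has no attribute 'round'
```

```bash
sed -i "s/s\['gripper_width'\].round(3)/round(float(s['gripper_width']),3)/" go.py
python3 - <<'E'
from go import *
to(-115,0,.25); snap('wrist','wrist1')
c=ld('wrist0')
for u,v in [(408,77),(195,125),(497,466),(302,505)]: print(pr(onz(c,40+u/2,v/2,.075)).round(1))
print('tin',pr(onz(ld('wrist0'),40+155/2,473/2,.08)),get_obs()['joint_positions'])
c=ld('wrist1')
print('bar ends pred',proj(c,[[*w(-62,-60),.175],[*w(-62,60),.175],[*w(-49,-60),.175],[*w(-75,60),.175]]).round(0).tolist())
E
```

```text
t 1.48 press [71.9 74.6] z 0.2682 toolx ang 101.86 F [ 0.6 -0.   0.5] w 0.068 delta cm tool [ -7.46 -18.69   1.83]
[ 45.5 234.5]
[-40.8 237.5]
[43.8 78. ]
[-45.8  78.4]
tin [-103.85803352  107.27895239] [-1.74119942e-01  2.03447988e-01  1.49769228e+00  1.58615044e-05
  1.44119716e+00 -1.94928272e+00]
bar ends pred [[118.0, 53.0], [295.0, 48.0], [120.0, 73.0], [294.0, 26.0]]
```

View pics/wrist1.png

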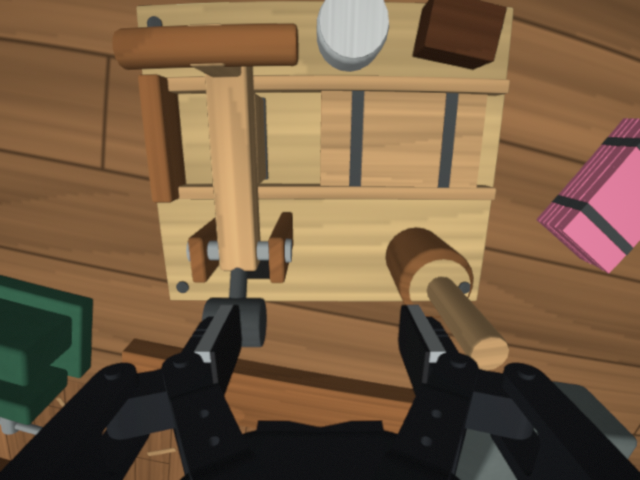

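>>> servo_tool([
  {"delta_pos":[-1,-2.7,0]},
  {"delta_pos":[-1.3,-3.2,0]},
  {"delta_pos":[-1.3,-3.2,0]},
  {"delta_pos":[-1.3,-3.2,0]},
  {"delta_pos":[-1.3,-3.2,0]},
  {"delta_pos":[-1.3,-3.2,0]},
  {"delta_pos":[0,0,0]},
  {"delta_pos":[0,0,0]},
])

```text
validation failed for argument at $.in...
```

```bash
python3 - <<'E'
from go import *
to(-115,0,.135); snap('wrist','wrist2');snap('side','side2')
i=cv2.imread('pics/side2.png')[150:370,230:470]
cv2.imwrite('pics/side2z.png',cv2.resize(i,None,fx=2.5,fy=2.5,interpolation=2))
E
```

```text
t 1.53 press [71.9 74.6] z 0.2683 toolx ang 101.71 F [-0.4 -1.1  0.8] w 0.068 delta cm tool [ -7.51 -18.67  13.34]
```

View pics/wrist2.png

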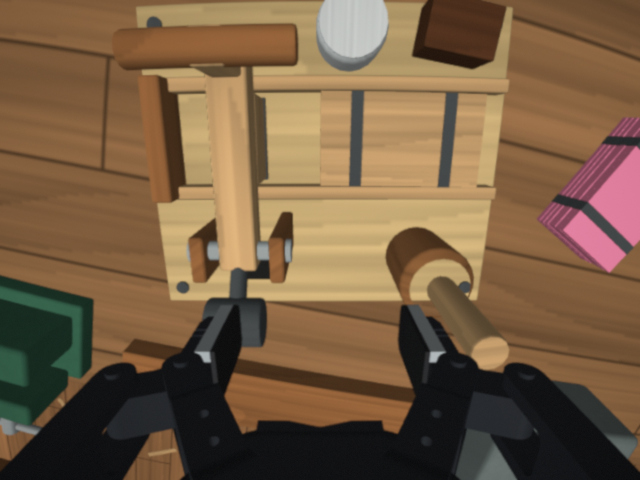

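View pics/side2z.png

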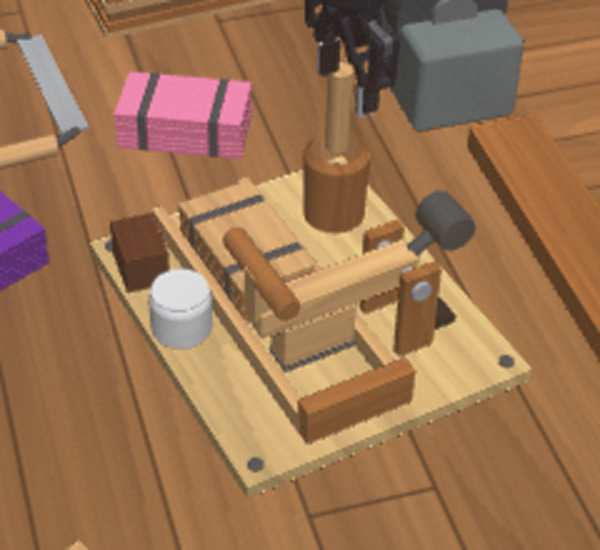

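The move was refused because the rows had no "twist" value. I'll resend it with twist given.

>>> servo_tool([
  {"delta_pos":[-1,-2.7,0],"twist":0},
  {"delta_pos":[-1.3,-3.2,0],"twist":0},
  {"delta_pos":[-1.3,-3.2,0],"twist":0},
  {"delta_pos":[-1.3,-3.2,0],"twist":0},
  {"delta_pos":[-1.3,-3.2,0],"twist":0},
  {"delta_pos":[-1.3,-3.2,0],"twist":0},
  {"delta_pos":[0,0,0],"twist":0},
  {"delta_pos":[0,0,0],"twist":0},
])

```text
t: 2.3
eef_pos: [0.4816, -0.1123, 0.269]
orientation: [0.0, 0.632, 0.775, 0.0]
contact_force: [-0.4, 0.2, -0.8]
gripper_width: 0.0686
```

```bash
python3 - <<'E'
from go import *
to(-115,0,.135); snap('wrist','wrist3');snap('side','side3')
i=cv2.imread('pics/side3.png')[150:370,230:470]
cv2.imwrite('pics/side3z.png',cv2.resize(i,None,fx=2.5,fy=2.5,interpolation=2))
E
```

```text
t 2.3 press [-115.8   -0.8] z 0.269 toolx ang 101.6 F [-0.4  0.2 -0.8] w 0.069 delta cm tool [ 0.09  0.07 13.4 ]
```

View pics/wrist3.png

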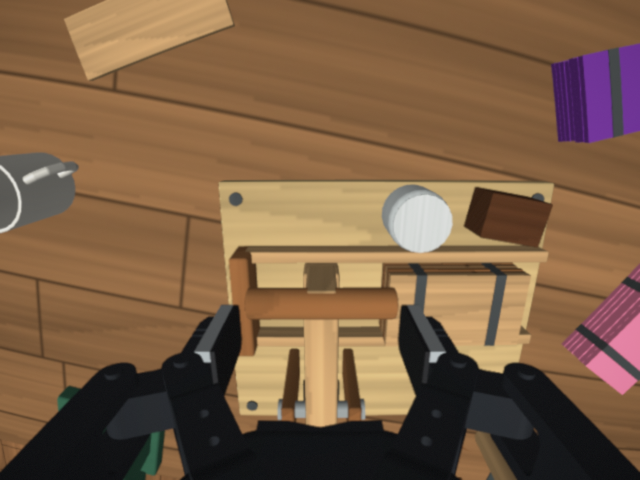

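View pics/side3z.png

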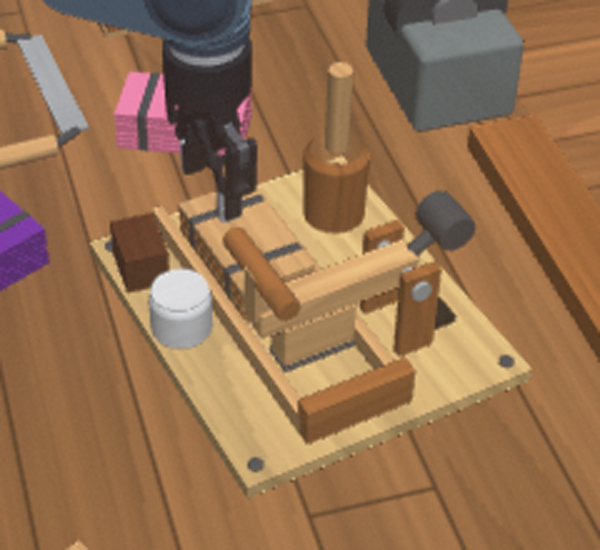

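>>> servo_tool([
  {"delta_pos":[0,0,1.5],"twist":0},
  {"delta_pos":[0,0,2.2],"twist":0},
  {"delta_pos":[0,0,2.2],"twist":0},
  {"delta_pos":[0,0,2.2],"twist":0},
  {"delta_pos":[0,0,2.2],"twist":0},
  {"delta_pos":[0,0,2.0],"twist":0},
  {"delta_pos":[0,0,1.0],"twist":0},
  {"delta_pos":[0,0,0],"twist":0},
])

```text
t: 3.07
eef_pos: [0.4813, -0.1103, 0.133]
orientation: [-0.003, 0.63, 0.776, -0.001]
contact_force: [0.1, -0.2, -0.2]
gripper_width: 0.0685
```

>>> servo_tool([
  {"delta_pos":[0,0.6,0],"twist":0},
  {"delta_pos":[0,0.6,0],"twist":0},
  {"delta_pos":[0,0.4,0],"twist":0},
  {"delta_pos":[0,0,0],"twist":0},
])

```text
t: 3.4
eef_pos: [0.4998, -0.1086, 0.1372]
orientation: [0.001, 0.63, 0.776, 0.0]
contact_force: [0.5, -0.4, -0.5]
gripper_width: 0.0683
```

```bash
python3 - <<'E'
from go import *
to(-100,0,.135); snap('wrist','wrist4');snap('side','side4')
i=cv2.imread('pics/side4.png')[150:370,230:470]
cv2.imwrite('pics/side4z.png',cv2.resize(i,None,fx=2.5,fy=2.5,interpolation=2))
E
```

```text
t 3.4 press [-97.1  -0.9] z 0.1372 toolx ang 101.84 F [ 0.5 -0.4 -0.5] w 0.068 delta cm tool [ 0.09 -0.29  0.22]
```

View pics/wrist4.png

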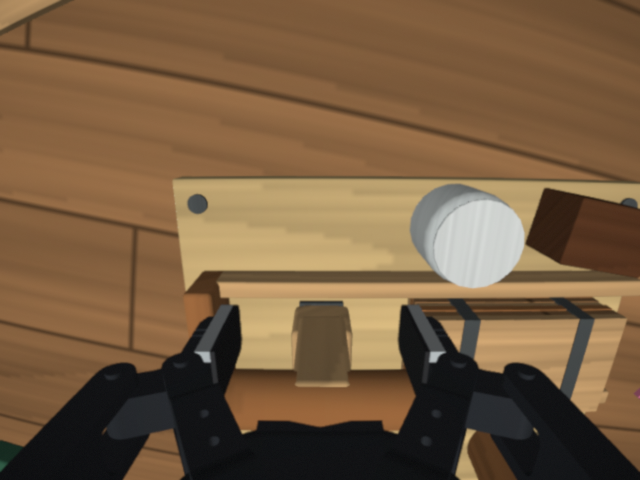

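View pics/side4z.png

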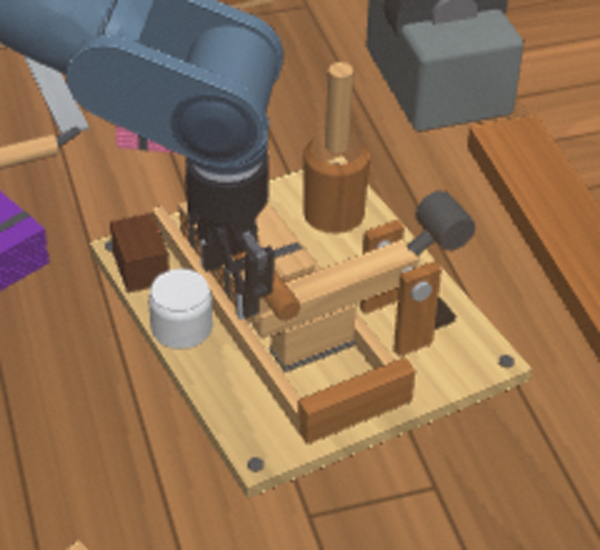

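>>> servo_tool([
  {"delta_pos":[0,0.4,0],"twist":0},
  {"delta_pos":[0,0.4,0],"twist":0},
  {"delta_pos":[0,0.3,0],"twist":0},
  {"delta_pos":[0,0.3,-0.6],"twist":0},
  {"delta_pos":[0,0.3,-0.7],"twist":0},
  {"delta_pos":[0,0,0],"twist":0},
])

```text
t: 4.0
eef_pos: [0.516, -0.1051, 0.1506]
orientation: [0.001, 0.631, 0.776, 0.001]
contact_force: [-1.7, -0.3, 1.1]
gripper_width: 0.0686
```

```bash
python3 - <<'E'
from go import *
to(-73.8,0,.1615); snap('side','side5')
i=cv2.imread('pics/side5.png')[150:370,230:470]
cv2.imwrite('pics/side5z.png',cv2.resize(i,None,fx=2.5,fy=2.5,interpolation=2))
E
```

```text
t 4.0 press [-80.6  -0.8] z 0.1506 toolx ang 101.8 F [-1.7 -0.3  1.1] w 0.069 delta cm tool [ 0.08  0.68 -1.09]
```

View pics/side5z.png

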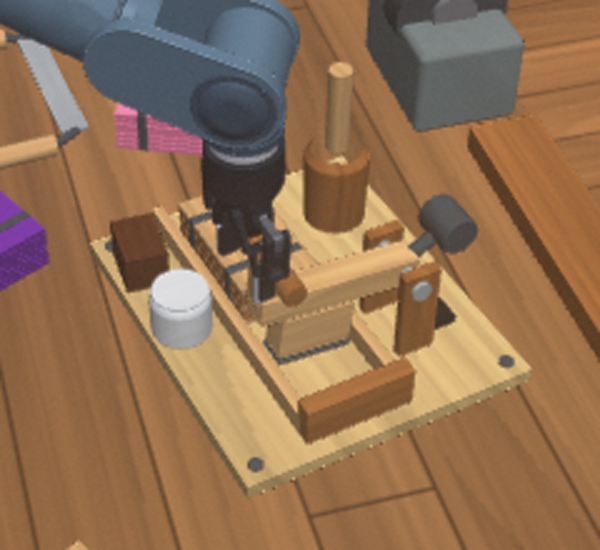

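>>> servo_tool([
  {"delta_pos":[0,0.35,-0.5],"twist":0},
  {"delta_pos":[0,0.35,-0.6],"twist":0},
  {"delta_pos":[0,0.4,-0.6],"twist":0},
  {"delta_pos":[0,0.4,-0.6],"twist":0},
  {"delta_pos":[0,0,0],"twist":0},
])

```text
t: 4.47
eef_pos: [0.5314, -0.1019, 0.1739]
orientation: [0.002, 0.631, 0.776, 0.001]
contact_force: [-0.2, -1.0, 0.4]
gripper_width: 0.0684
```

```bash
python3 - <<'E'
from go import *
to(-56.5,0,.1862); snap('side','side6')
i=cv2.imread('pics/side6.png')[150:370,230:470]
cv2.imwrite('pics/side6z.png',cv2.resize(i,None,fx=2.5,fy=2.5,interpolation=2))
E
```

```text
t 4.47 press [-64.9  -0.9] z 0.1739 toolx ang 101.82 F [-0.2 -1.   0.4] w 0.068 delta cm tool [ 0.08  0.85 -1.23]
```

View pics/side6z.png

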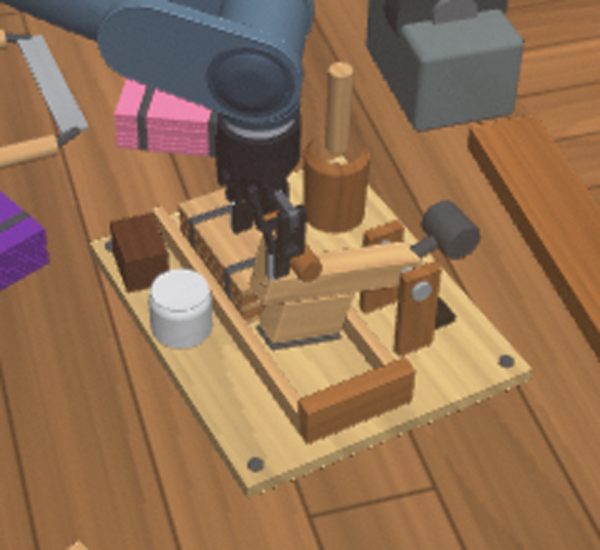

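```bash
cat > barp.py <<'E'
from go import *
def bar(c,u,v,y=-60):
    o3,d=ray(c,u,v); n=np.array([*R[:,1],0]); p0=np.array([*w(0,y),0]); P=o3+d*((p0-o3)@n)/(d@n)
    q=pr(P); phi=np.degrees(np.arctan2(P[2]*1000-115,100-q[0])); print('bar',q.round(1),P[2].round(4),'r',np.hypot(P[2]*1000-115,100-q[0]).round(0),'theta',np.radians(phi-20.3).round(2))
E
python3 - <<'E'
from barp import *
bar(ld('side3'),230+290/2.5,150+304/2.5)
bar(ld('side6'),230+311/2.5,150+267/2.5)
E
```

```text
bar [-61.5 -60. ] 0.1825 r 175.0 theta 0.04
bar [-39.7 -60. ] 0.2216 r 176.0 theta 0.3
```

>>> servo_tool([
  {"delta_pos":[0,0.4,-0.6],"twist":0},
  {"delta_pos":[0,0.45,-0.6],"twist":0},
  {"delta_pos":[0,0.5,-0.55],"twist":0},
  {"delta_pos":[0,0.5,-0.55],"twist":0},
  {"delta_pos":[0,0.55,-0.5],"twist":0},
  {"delta_pos":[0,0.55,-0.5],"twist":0},
  {"delta_pos":[0,0,0],"twist":0},
])

```text
t: 5.1
eef_pos: [0.56, -0.0959, 0.2064]
orientation: [0.002, 0.63, 0.776, 0.001]
contact_force: [-0.5, -0.0, 0.6]
gripper_width: 0.0686
```

```bash
python3 - <<'E'
from go import *
to(-35.2,0,.2075); snap('side','side7')
i=cv2.imread('pics/side7.png')[150:370,230:470]
cv2.imwrite('pics/side7z.png',cv2.resize(i,None,fx=2.5,fy=2.5,interpolation=2))
E
```

```text
t 5.1 press [-35.6  -0.9] z 0.2064 toolx ang 101.83 F [-0.5 -0.   0.6] w 0.069 delta cm tool [ 0.09  0.04 -0.11]
```

View pics/side7z.png

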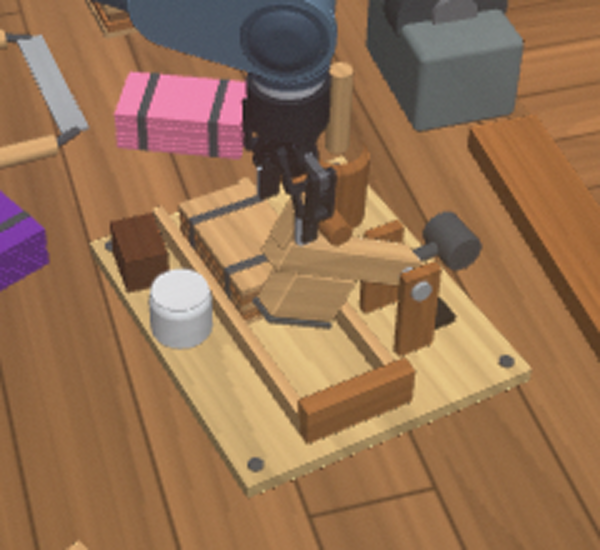

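>>> servo_tool([
  {"delta_pos":[0,0.6,-0.5],"twist":0},
  {"delta_pos":[0,0.6,-0.45],"twist":0},
  {"delta_pos":[0,0.65,-0.4],"twist":0},
  {"delta_pos":[0,0.65,-0.4],"twist":0},
  {"delta_pos":[0,0.65,-0.35],"twist":0},
  {"delta_pos":[0,0.65,-0.35],"twist":0},
  {"delta_pos":[0,0,0],"twist":0},
])

```text
t: 5.73
eef_pos: [0.597, -0.088, 0.2303]
orientation: [0.001, 0.63, 0.776, 0.0]
contact_force: [0.4, 0.5, -0.9]
gripper_width: 0.0683
```

```bash
python3 - <<'E'
from go import *
to(16.8,0,.2376); snap('side','side8')
i=cv2.imread('pics/side8.png')[150:370,230:470]
cv2.imwrite('pics/side8z.png',cv2.resize(i,None,fx=2.5,fy=2.5,interpolation=2))
E
```

```text
t 5.73 press [ 2.1 -0.7] z 0.2303 toolx ang 101.83 F [ 0.4  0.5 -0.9] w 0.068 delta cm tool [ 0.07  1.47 -0.73]
```

View pics/side8z.png

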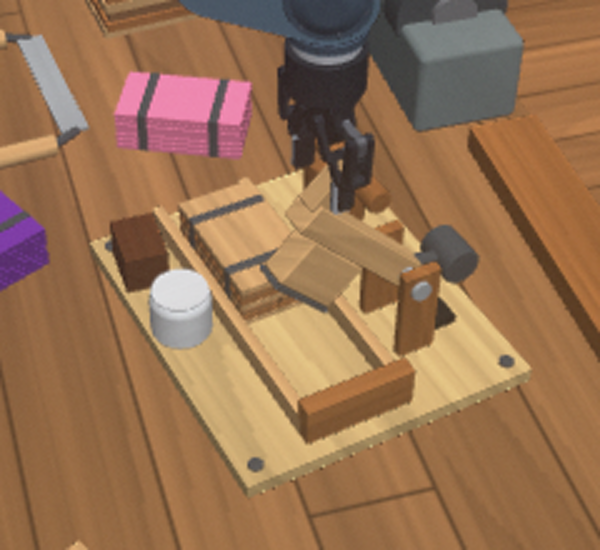

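>>> servo_tool([
  {"delta_pos":[0,0.5,-0.25],"twist":0},
  {"delta_pos":[0,0.5,-0.2],"twist":0},
  {"delta_pos":[0,0.5,-0.2],"twist":0},
  {"delta_pos":[0,0.5,-0.2],"twist":0},
  {"delta_pos":[0,0.5,-0.15],"twist":0},
  {"delta_pos":[0,0.5,-0.15],"twist":0},
  {"delta_pos":[0,0,0],"twist":0},
  {"delta_pos":[0,0,0],"twist":0},
])

```text
t: 6.45
eef_pos: [0.625, -0.0818, 0.2407]
orientation: [-0.0, 0.631, 0.776, -0.0]
contact_force: [-0.5, -0.0, -0.1]
gripper_width: 0.0681
```

```bash
python3 - <<'E'
from go import *
to(31.2,0,.2421); snap('side','side9')
i=cv2.imread('pics/side9.png')[150:370,230:470]
cv2.imwrite('pics/side9z.png',cv2.resize(i,None,fx=2.5,fy=2.5,interpolation=2))
E
```

```text
t 6.45 press [30.8 -0.4] z 0.2407 toolx ang 101.81 F [-0.5 -0.  -0.1] w 0.068 delta cm tool [ 0.04  0.04 -0.14]
```

View pics/side9z.png

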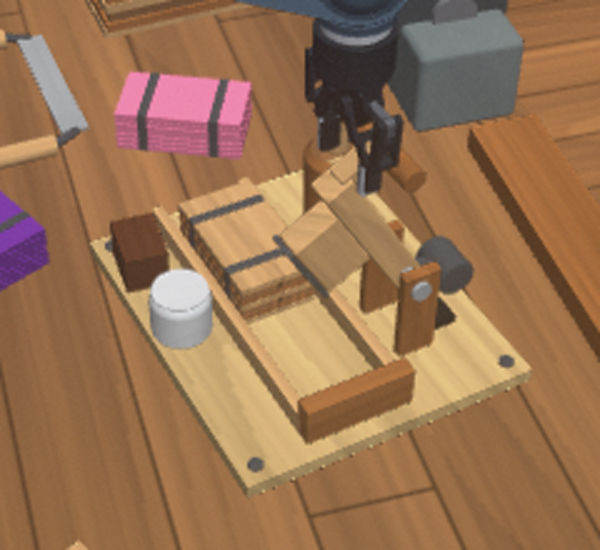

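>>> servo_tool([
  {"delta_pos":[0,0,0],"twist":0},
  {"delta_pos":[0,0,0],"twist":0},
  {"delta_pos":[0,0,0],"twist":0},
  {"delta_pos":[0,0,0],"twist":0},
  {"delta_pos":[0,0,0],"twist":0},
  {"delta_pos":[0,0,0],"twist":0},
])

```text
t: 7.0
eef_pos: [0.6247, -0.0819, 0.2407]
orientation: [0.0, 0.631, 0.776, 0.0]
contact_force: [0.0, -1.5, -0.1]
gripper_width: 0.0684
```

```bash
python3 - <<'E'
from go import *
snap('side','side10')
i=cv2.imread('pics/side10.png')[150:370,230:470]
cv2.imwrite('pics/side10z.png',cv2.resize(i,None,fx=2.5,fy=2.5,interpolation=2))
E
```

```text
(no output)
```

View pics/side10z.png

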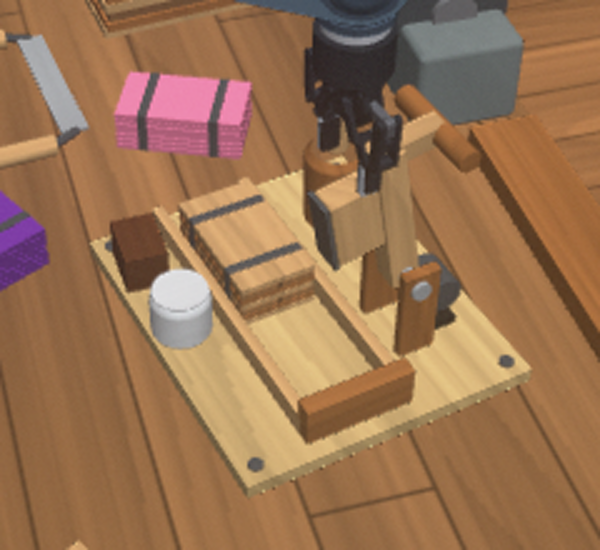

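>>> servo_tool([
  {"delta_pos":[0,0,-1.5],"twist":0},
  {"delta_pos":[0,-0.5,-2],"twist":0},
  {"delta_pos":[0,-1,-2],"twist":0},
  {"delta_pos":[0,-1,-2],"twist":0},
  {"delta_pos":[0,-1,-1],"twist":0},
  {"delta_pos":[0,0,0],"twist":0},
], claw=0.4)

```text
t: 7.55
eef_pos: [0.5908, -0.0897, 0.3296]
orientation: [0.003, 0.631, 0.776, 0.001]
contact_force: [-0.2, -0.1, 0.6]
gripper_width: 0.034
```

>>> servo_tool([
  {"delta_pos":[3,0,0],"twist":0},
  {"delta_pos":[3.5,0,0],"twist":0},
  {"delta_pos":[3.5,0,0],"twist":0},
  {"delta_pos":[3.5,0,0],"twist":0},
  {"delta_pos":[3.5,0,0],"twist":0},
  {"delta_pos":[3.5,0,0],"twist":0},
  {"delta_pos":[3.5,0,0],"twist":0},
  {"delta_pos":[3.2,0,0],"twist":0},
])

```text
t: 8.22
eef_pos: [0.534, 0.1793, 0.3245]
orientation: [-0.001, 0.63, 0.776, -0.0]
contact_force: [0.6, -0.5, 0.1]
gripper_width: 0.0341
```

>>> servo_tool([
  {"delta_pos":[0,0,0],"twist":7},
  {"delta_pos":[0,0,0],"twist":7},
  {"delta_pos":[0,0,0],"twist":7},
  {"delta_pos":[0,0,0],"twist":7},
  {"delta_pos":[0,0,0],"twist":7},
  {"delta_pos":[0,0,0],"twist":7},
  {"delta_pos":[0,0,0],"twist":7},
  {"delta_pos":[0,0,0],"twist":7},
])

```text
t: 8.88
eef_pos: [0.5347, 0.1774, 0.3243]
orientation: [-0.0, 0.922, 0.386, -0.001]
contact_force: [-0.2, -0.6, 0.0]
gripper_width: 0.0342
```

>>> servo_tool([
  {"delta_pos":[0,0,0],"twist":7},
  {"delta_pos":[0,0,0],"twist":7},
  {"delta_pos":[0,0,0],"twist":7},
  {"delta_pos":[0,0,0],"twist":7},
  {"delta_pos":[0,0,0],"twist":6},
  {"delta_pos":[0,0,0],"twist":0},
])

```text
t: 9.38
eef_pos: [0.5347, 0.1774, 0.3244]
orientation: [-0.0, 0.995, 0.102, -0.001]
contact_force: [-0.7, 0.8, -0.2]
gripper_width: 0.0345
```

```bash
python3 - <<'E'
from go import *
to(0,275,.1); snap('wrist','wrist11');snap('side','side11');snap('scene','scene11')
i=cv2.imread('pics/side11.png')[120:370,200:470]
cv2.imwrite('pics/side11z.png',cv2.resize(i,None,fx=2.2,fy=2.2,interpolation=2))
E
```

```text
t 9.38 press [ -4.3 271.8] z 0.3244 toolx ang 11.71 F [-0.7  0.8 -0.2] w 0.035 delta cm tool [ 0.47 -0.32 22.44]
```

View pics/wrist11.png

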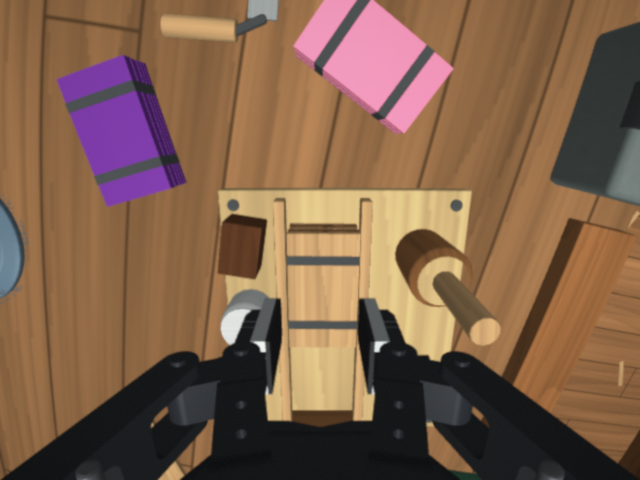

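View pics/side11z.png

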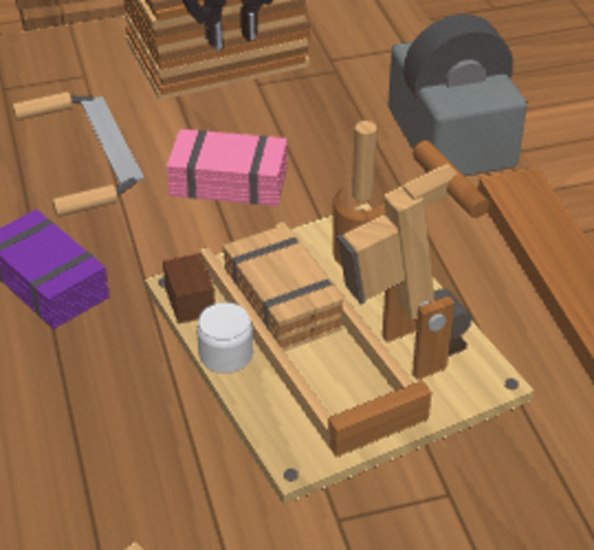

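>>> servo_tool([
  {"delta_pos":[0.4,-0.5,3],"twist":0},
  {"delta_pos":[0,0,4],"twist":0},
  {"delta_pos":[0,0,4],"twist":0},
  {"delta_pos":[0,0,4],"twist":0},
  {"delta_pos":[0,0,4],"twist":0},
  {"delta_pos":[0,0,3],"twist":0},
  {"delta_pos":[0,0,1.5],"twist":0},
  {"delta_pos":[0,0,0],"twist":0},
])

```text
t: 10.2
eef_pos: [0.5341, 0.1824, 0.0856]
orientation: [0.0, 0.995, 0.104, -0.005]
contact_force: [-0.5, 0.9, 0.4]
gripper_width: 0.0342
```

```bash
python3 - <<'E'
from go import *
to(0,277,.04); snap('wrist','wrist12');snap('scene','scene12')
i=cv2.imread('pics/scene12.png')[150:400,160:430]
cv2.imwrite('pics/scene12z.png',cv2.resize(i,None,fx=2.2,fy=2.2,interpolation=2))
E
```

```text
t 10.2 press [ -3.9 276.9] z 0.0856 toolx ang 11.89 F [-0.5  0.9  0.4] w 0.034 delta cm tool [ 0.43 -0.01  4.56]
```

View pics/wrist12.png

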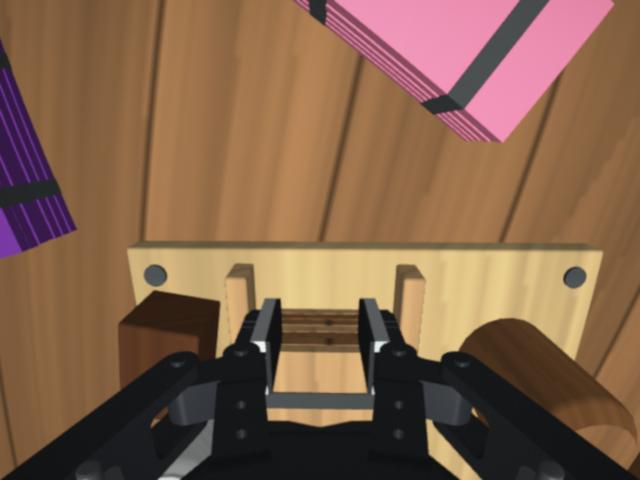

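View pics/scene12z.png

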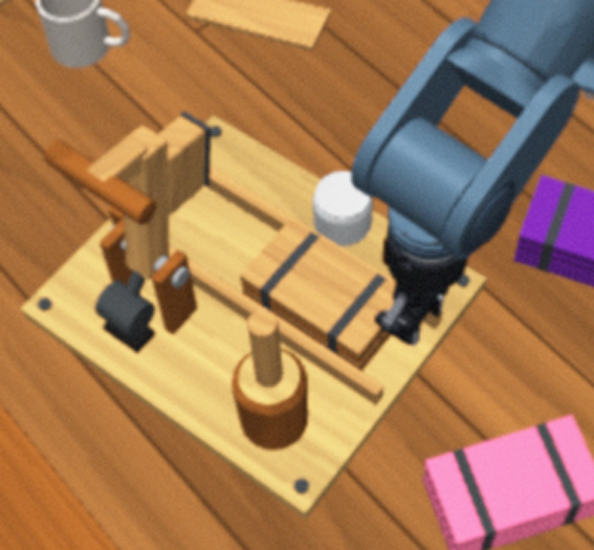

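>>> servo_tool([
  {"delta_pos":[0.2,0,1.5],"twist":0},
  {"delta_pos":[0.2,0,1.5],"twist":0},
  {"delta_pos":[0,0,1.2],"twist":0},
  {"delta_pos":[0,0,0],"twist":0},
])

```text
t: 10.63
eef_pos: [0.5411, 0.1836, 0.0479]
orientation: [0.0, 0.995, 0.103, -0.001]
contact_force: [-0.3, -0.3, -0.3]
gripper_width: 0.0341
```

>>> servo_tool([
  {"delta_pos":[0,0.5,0],"twist":0},
  {"delta_pos":[0,0.5,0],"twist":0},
  {"delta_pos":[0,0.5,0],"twist":0},
  {"delta_pos":[0,0.5,0],"twist":0},
  {"delta_pos":[0,0.3,0],"twist":0},
  {"delta_pos":[0,0.3,0],"twist":0},
  {"delta_pos":[0,0.3,0],"twist":0},
])

```text
t: 11.22
eef_pos: [0.5477, 0.1549, 0.0489]
orientation: [-0.0, 0.995, 0.103, 0.0]
contact_force: [-0.1, 0.5, 0.2]
gripper_width: 0.0341
```

```bash
python3 - <<'E'
from go import *
to(0,92,.042); snap('wrist','wrist13')
E
```

```text
t 11.22 press [  3.8 247.1] z 0.0489 toolx ang 11.78 F [-0.1  0.5  0.2] w 0.034 delta cm tool [-0.37 15.51  0.69]
```

View pics/wrist13.png

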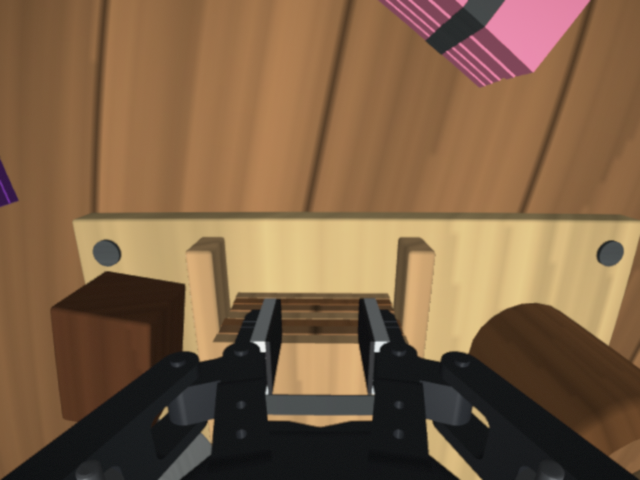

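>>> servo_tool([
  {"delta_pos":[-0.3,-0.2,0.6],"twist":0},
  {"delta_pos":[0,0,0],"twist":0},
  {"delta_pos":[0,0.3,0],"twist":0},
  {"delta_pos":[0,0.3,0],"twist":0},
  {"delta_pos":[0,0.4,0],"twist":0},
  {"delta_pos":[0,0.4,0],"twist":0},
  {"delta_pos":[0,0.4,0],"twist":0},
  {"delta_pos":[0,0.4,0],"twist":0},
])

```text
t: 11.93
eef_pos: [0.5488, 0.1347, 0.0427]
orientation: [-0.0, 0.995, 0.103, 0.0]
contact_force: [0.1, 0.7, -0.5]
gripper_width: 0.0341
```

```bash
python3 - <<'E'
from go import *
to(0,92,.042)
E
```

```text
t 11.93 press [  0.8 227.2] z 0.0427 toolx ang 11.79 F [ 0.1  0.7 -0.5] w 0.034 delta cm tool [-0.06 13.52  0.07]
```

>>> servo_tool([
  {"delta_pos":[0,0.5,0],"twist":0},
  {"delta_pos":[0,0.5,0],"twist":0},
  {"delta_pos":[0,0.5,0],"twist":0},
  {"delta_pos":[0,0.5,0],"twist":0},
  {"delta_pos":[0,0.5,0],"twist":0},
  {"delta_pos":[0,0.5,0],"twist":0},
  {"delta_pos":[0,0.5,0],"twist":0},
  {"delta_pos":[0,0.5,0],"twist":0},
])

```text
t: 12.6
eef_pos: [0.557, 0.0955, 0.0427]
orientation: [-0.0, 0.995, 0.103, -0.0]
contact_force: [0.3, 1.5, -0.5]
gripper_width: 0.0344
```

```bash
python3 - <<'E'
from go import *
to(0,92,.042);snap('side','side14');snap('wrist','wrist14')
i=cv2.imread('pics/side14.png')[120:370,200:470]
cv2.imwrite('pics/side14z.png',cv2.resize(i,None,fx=2.2,fy=2.2,interpolation=2))
E
```

```text
t 12.6 press [  0.7 187.1] z 0.0427 toolx ang 11.8 F [ 0.3  1.5 -0.5] w 0.034 delta cm tool [-0.06  9.51  0.07]
```

View pics/side14z.png

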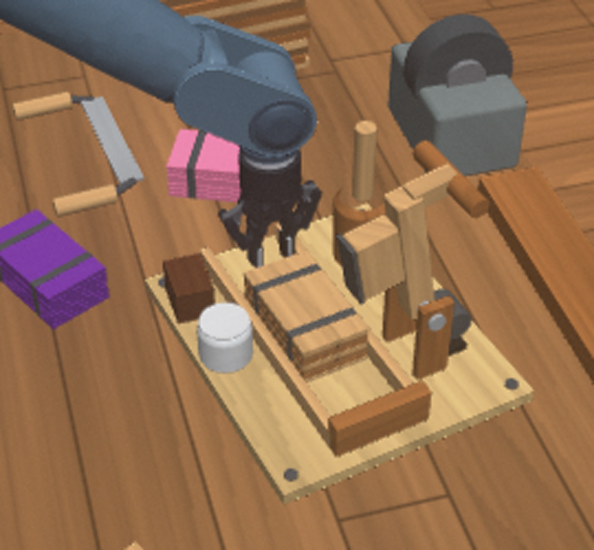

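View pics/wrist14.png

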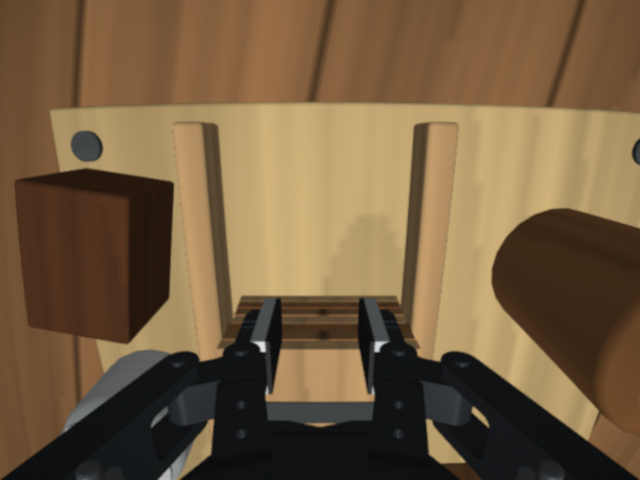

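>>> servo_tool([
  {"delta_pos":[0,0.5,0],"twist":0},
  {"delta_pos":[0,0.5,0],"twist":0},
  {"delta_pos":[0,0.5,0],"twist":0},
  {"delta_pos":[0,0.5,0],"twist":0},
  {"delta_pos":[0,0.5,0],"twist":0},
  {"delta_pos":[0,0.5,0],"twist":0},
  {"delta_pos":[0,0.5,0],"twist":0},
  {"delta_pos":[0,0.5,0],"twist":0},
])

```text
t: 13.37
eef_pos: [0.5653, 0.0564, 0.0428]
orientation: [-0.0, 0.995, 0.103, 0.0]
contact_force: [0.2, 2.7, 0.9]
gripper_width: 0.034
```

```bash
python3 - <<'E'
from go import *
to(0,92,.042);snap('side','side15');snap('scene','scene15')
i=cv2.imread('pics/side15.png')[120:370,200:470]
cv2.imwrite('pics/side15z.png',cv2.resize(i,None,fx=2.2,fy=2.2,interpolation=2))
i=cv2.imread('pics/scene15.png')[120:400,160:430]
cv2.imwrite('pics/scene15z.png',cv2.resize(i,None,fx=2.1,fy=2.1,interpolation=2))
E
```

```text
t 13.37 press [  0.8 147.1] z 0.0428 toolx ang 11.8 F [0.2 2.7 0.9] w 0.034 delta cm tool [-0.07  5.51  0.08]
```

View pics/side15z.png

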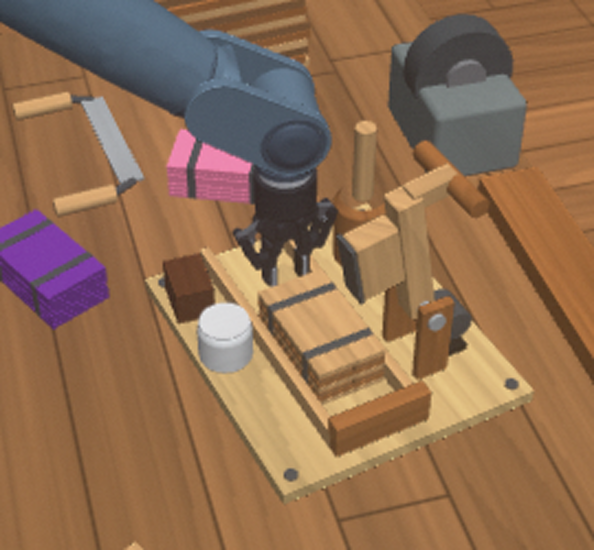

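View pics/scene15z.png

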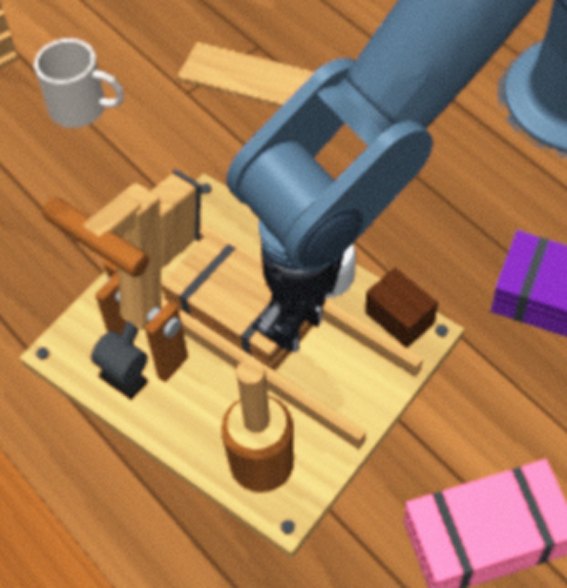

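```bash
python3 - <<'E'
from go import *
c=ld('scene15')
for z in (.22,.26,.30):
  for u,v in [(232,185),(290,215),(265,230),(325,235),(360,230)]: print(z,(u,v),pr(onz(c,160+u/2.1,120+v/2.1,z)).round(0),end=' ')
  print()
c=ld('side15')
for z in (.2,.25):
  for u,v in [(255,150),(330,140),(310,190)]: print(z,(u,v),pr(onz(c,200+u/2.2,120+v/2.2,z)).round(0),end=' ')
  print()
print(get_obs()['joint_positions'])
E
```

```text
0.22 (232, 185) [-31.  35.] 0.22 (290, 215) [-35. 109.] 0.22 (265, 230) [ -5. 100.] 0.22 (325, 235) [-36. 154.] 0.22 (360, 230) [-62. 180.] 
0.26 (232, 185) [-8. 57.] 0.26 (290, 215) [-13. 128.] 0.26 (265, 230) [ 17. 119.] 0.26 (325, 235) [-13. 171.] 0.26 (360, 230) [-39. 195.] 
0.3 (232, 185) [14. 79.] 0.3 (290, 215) [ 10. 147.] 0.3 (265, 230) [ 38. 138.] 0.3 (325, 235) [ 10. 188.] 0.3 (360, 230) [-15. 211.] 
0.2 (255, 150) [ 11. 245.] 0.2 (330, 140) [104. 219.] 0.2 (310, 190) [ 34. 143.] 
0.25 (255, 150) [-17. 186.] 0.25 (330, 140) [ 71. 161.] 0.25 (310, 190) [ 5. 89.] 
[-1.00812646e-01  2.66632741e-01  1.86577698e+00 -9.54970045e-04
  1.00874300e+00 -3.05626116e-01]
```

```bash
python3 - <<'E'
from go import *
s,Rm=st(); e=s['eef_pos']; a=s['joint_positions'][0]; ax=np.array([np.sin(a),-np.cos(a),0])
c=ld('side15'); o3,d=ray(c,200+295/2.2,120+147/2.2)
M=np.stack([d,-ax,-np.array([0,0,1.])],1); t=np.linalg.solve(M,e-o3); print('lateral',t[1],'height above tcp',t[2])
cap=e+ax*t[1]+[0,0,t[2]]; print('cap press',pr(cap),cap[2])
# cap radius: right edge pixel
for u,v in [(318,147),(332,140),(295,180)]:
    o3,d=ray(c,200+u/2.2,120+v/2.2); P=o3+d*((cap-o3)@ax)/(d@ax); print((P-cap).round(3))
# cross-check predicted cap in scene
print((proj(ld('scene15'),[cap])[0]-[160,120])*2.1)
E
```

```text
lateral 0.07343401904019874 height above tcp 0.2863443955399579
cap press [-21.48503211  76.48418681] 0.3290629625322305
[ 0.025 -0.003 -0.003]
[ 0.041 -0.004  0.004]
[ 0.    -0.    -0.046]
[250.91497625 141.69359404]
```

>>> servo_tool([
  {"delta_pos":[0,0.5,0],"twist":0},
  {"delta_pos":[0,0.5,0],"twist":0},
  {"delta_pos":[0,0.5,0],"twist":0},
  {"delta_pos":[0,0.5,0],"twist":0},
  {"delta_pos":[0,0.5,0],"twist":0},
  {"delta_pos":[0,0.4,0],"twist":0},
  {"delta_pos":[0,0.4,0],"twist":0},
  {"delta_pos":[0,0.3,0],"twist":0},
])

```text
t: 14.13
eef_pos: [0.5725, 0.0211, 0.0426]
orientation: [0.0, 0.995, 0.103, -0.0]
contact_force: [-0.8, 2.1, -0.0]
gripper_width: 0.0336
```

>>> servo_tool([
  {"delta_pos":[0,0.2,0],"twist":0},
  {"delta_pos":[0,0.2,0],"twist":0},
  {"delta_pos":[0,0.2,0],"twist":0},
  {"delta_pos":[0,0.2,0],"twist":0},
])

```text
t: 14.47
eef_pos: [0.574, 0.0136, 0.0426]
orientation: [0.0, 0.995, 0.103, -0.0]
contact_force: [0.3, 0.4, -0.7]
gripper_width: 0.0339
```

```bash
python3 - <<'E'
from go import *
to(0,92,.042);snap('side','side16');snap('scene','scene16')
i=cv2.imread('pics/side16.png')[120:370,200:470]
cv2.imwrite('pics/side16z.png',cv2.resize(i,None,fx=2.2,fy=2.2,interpolation=2))
E
```

```text
t 14.47 press [  0.6 103.5] z 0.0426 toolx ang 11.81 F [ 0.3  0.4 -0.7] w 0.034 delta cm tool [-0.05  1.15  0.06]
```

View pics/side16z.png

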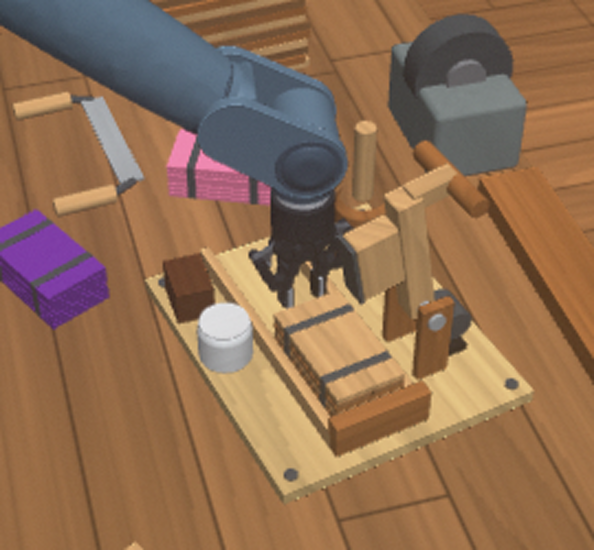

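>>> servo_tool([
  {"delta_pos":[0,0.2,0],"twist":0},
  {"delta_pos":[0,0.2,0],"twist":0},
  {"delta_pos":[0,0.2,0],"twist":0},
  {"delta_pos":[0,0.2,0],"twist":0},
])

```text
t: 14.9
eef_pos: [0.5758, 0.0058, 0.0427]
orientation: [-0.0, 0.995, 0.103, 0.0]
contact_force: [-0.7, 1.5, -0.4]
gripper_width: 0.0345
```

>>> servo_tool([
  {"delta_pos":[0,0.15,0],"twist":0},
  {"delta_pos":[0,0.15,0],"twist":0},
])

```text
t: 15.07
eef_pos: [0.5764, 0.0029, 0.0427]
orientation: [-0.0, 0.995, 0.103, -0.0]
contact_force: [0.4, 1.8, -0.7]
gripper_width: 0.0342
```

```bash
python3 - <<'E'
from go import *
to(0,92,.042)
E
```

```text
t 15.07 press [ 0.6 92.4] z 0.0427 toolx ang 11.8 F [ 0.4  1.8 -0.7] w 0.034 delta cm tool [-0.06  0.04  0.07]
```

>>> servo_tool([
  {"delta_pos":[0,0.1,0],"twist":0},
  {"delta_pos":[0,0.1,0],"twist":0},
])

```text
t: 15.23
eef_pos: [0.5767, 0.0013, 0.0427]
orientation: [-0.001, 0.995, 0.103, -0.0]
contact_force: [-0.1, 5.8, 2.6]
gripper_width: 0.0341
```

>>> servo_tool([
  {"delta_pos":[0,0.1,0],"twist":0},
  {"delta_pos":[0,0.1,0],"twist":0},
])

```text
t: 15.4
eef_pos: [0.5768, 0.0013, 0.0427]
orientation: [-0.002, 0.995, 0.102, -0.0]
contact_force: [-1.4, 13.9, 3.4]
gripper_width: 0.0344
```

```bash
python3 - <<'E'
from go import *
to(0,92,.042);snap('side','side17')
i=cv2.imread('pics/side17.png')[200:350,280:440]
cv2.imwrite('pics/side17z.png',cv2.resize(i,None,fx=4,fy=4,interpolation=2))
E
```

```text
t 15.4 press [ 0.7 90.9] z 0.0427 toolx ang 11.74 F [-1.4 13.9  3.4] w 0.034 delta cm tool [-0.07 -0.11  0.07]
```

View pics/side17z.png

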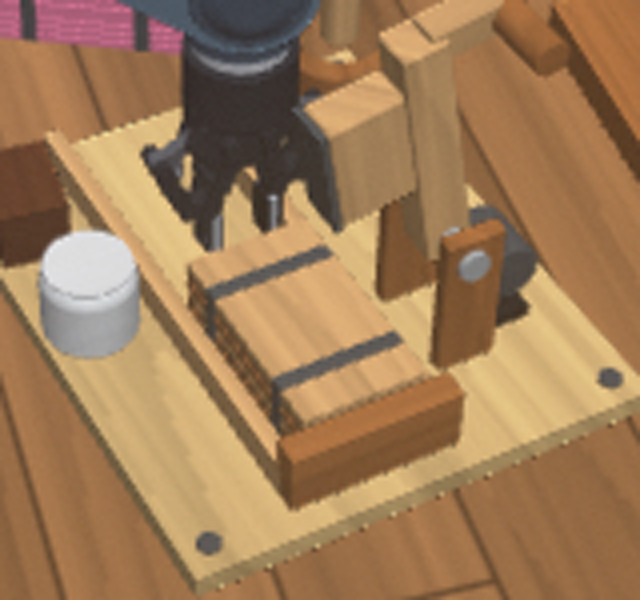

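>>> servo_tool([
  {"delta_pos":[0,-0.3,0],"twist":0},
  {"delta_pos":[0,-0.6,0],"twist":0},
  {"delta_pos":[0,-1.5,0],"twist":0},
  {"delta_pos":[0,-2,0],"twist":0},
  {"delta_pos":[0,-2,-1],"twist":0},
  {"delta_pos":[0,-2,-2],"twist":0},
  {"delta_pos":[0,-2,-3],"twist":0},
  {"delta_pos":[0,-2,-3],"twist":0},
])

```text
t: 16.12
eef_pos: [0.5502, 0.122, 0.1327]
orientation: [0.0, 0.995, 0.103, -0.001]
contact_force: [1.0, -0.6, 0.4]
gripper_width: 0.0343
```

>>> servo_tool([
  {"delta_pos":[0,-1.5,-3],"twist":0},
  {"delta_pos":[0,-1,-3],"twist":0},
  {"delta_pos":[0,0,-3],"twist":0},
  {"delta_pos":[0,0,-2],"twist":0},
  {"delta_pos":[0,0,0],"twist":0},
  {"delta_pos":[0,0,0],"twist":0},
])

```text
t: 16.62
eef_pos: [0.547, 0.1456, 0.2438]
orientation: [0.0, 0.995, 0.103, 0.001]
contact_force: [-0.2, 0.2, -0.7]
gripper_width: 0.0344
```

```bash
python3 - <<'E'
from go import *
to(0,92,.2);snap('side','side18');snap('scene','scene18');snap('wrist','wrist18')
i=cv2.imread('pics/side18.png')[170:360,240:450]
cv2.imwrite('pics/side18z.png',cv2.resize(i,None,fx=3,fy=3,interpolation=2))
i=cv2.imread('pics/scene18.png')[170:400,160:400]
cv2.imwrite('pics/scene18z.png',cv2.resize(i,None,fx=2.6,fy=2.6,interpolation=2))
c=ld('wrist18');print('pred stop top edge/pack rear top',proj(c,[[*w(-63,-80),.07],[*w(63,-80),.07],[*w(-45,80),.075],[*w(45,80),.075]]).round(0).tolist())
c=ld('scene18');print('scene',((proj(c,[[*w(-63,-80),.07],[*w(63,-80),.07],[*w(-45,80),.075],[*w(45,80),.075]])-[160,170])*2.6).round(0).tolist())
E
```

```text
t 16.62 press [  1.2 238.1] z 0.2438 toolx ang 11.83 F [-0.2  0.2 -0.7] w 0.034 delta cm tool [-0.13 14.61  4.39]
pred stop top edge/pack rear top [[271.0, 464.0], [370.0, 464.0], [280.0, 362.0], [361.0, 362.0]]
scene [[227.0, 117.0], [141.0, 204.0], [345.0, 206.0], [285.0, 273.0]]
```

View pics/side18z.png

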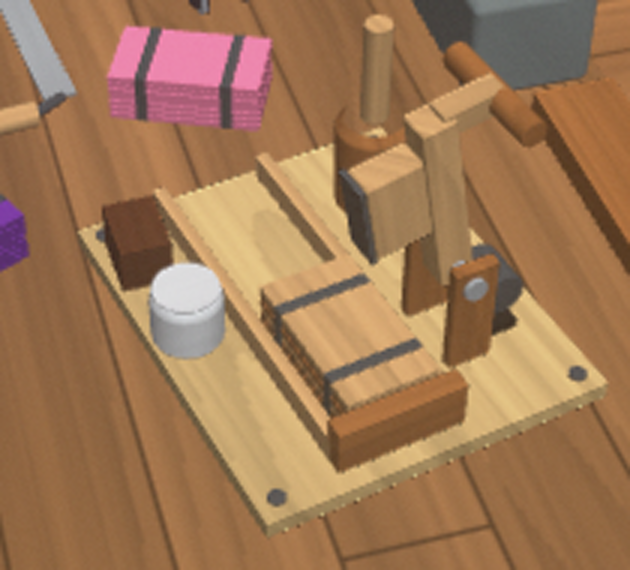

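View pics/scene18z.png

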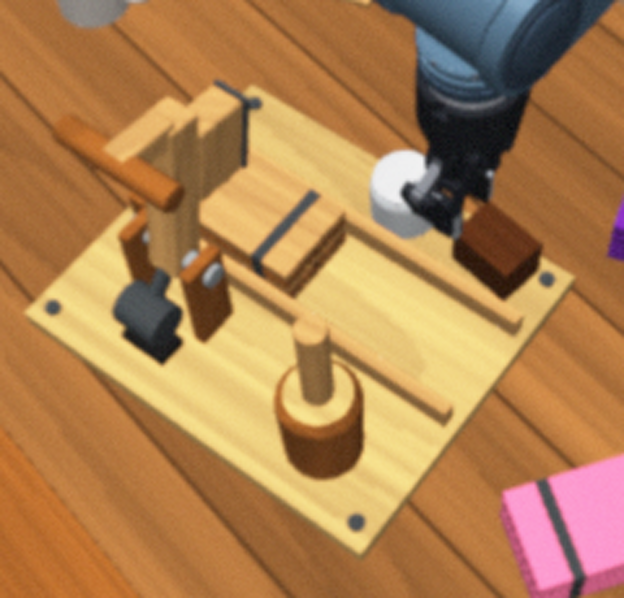

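View pics/wrist18.png

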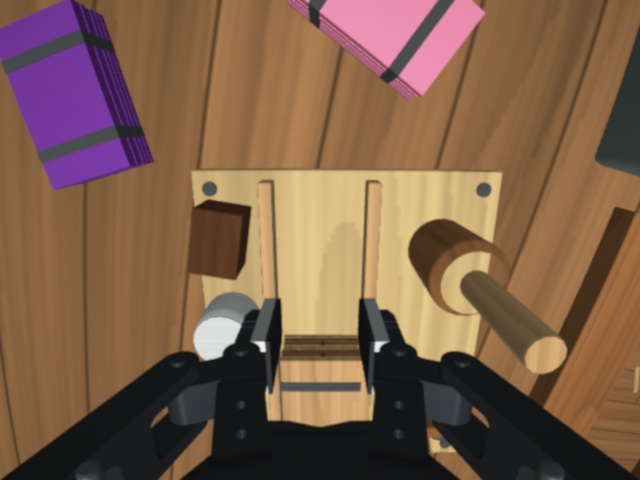

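```bash
python3 -c "
from rig import workorder; print(workorder.sign_off())"
```

```text
the job is handed in; nothing more can be done
None
```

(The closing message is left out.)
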